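# Slide the drilling template out from under the stack and set it against the board's pins

## Robot

A 7-joint arm with a two-finger parallel gripper is mounted at the origin on a cart in front of the work surface, level with it; the furniture and walls round the work are solid. World frame = base frame: x ahead of the robot, y to its left, z up, the work surface at z = 0. Lengths are in m, angles in rad, forces in N, time in s.
With the tool pointing down it reaches from about 0.4 to 0.875 m from the base axis. Payload 4.4 kg.
Tool frame: the origin (TCP) lies at the very end of the fingers, on their centre line; the grasp point (between the pads) lies 19 mm behind it; z points along the fingers, y is the line along which they close (so a half turn about z gives the same grasp; the last joint's range is limited). The gripper opens to 85 mm and grips with 20 to 120 N. Pads are 22 mm wide; open, the fingers measure 114 mm over their backs; the gripper's body (76 mm by 85 mm) begins 54 mm behind the grasp point. The pads swing forward as they close: fully open they stand 13 mm farther back than shut.
Start: joints at [-1.373, 0.628, 0.038, 1.517, -0.027, 0.996, -0.02], TCP at [0.169, 0.628, 0.231] pointing down, gripper open.
Joint ranges: [-3.06, 3.06], [-0.37, 2.12], [-1.25, 1.32], [0.18, 2.47], [-1.1, 4.24], [0.23, 1.98], [-2.94, 2.94]. Speed limits (rad/s): [2.57, 2.57, 3.14, 3.14, 3.14, 3.14, 3.14].

## Interface

Orientations are given as a unit quaternion [w, x, y, z].
In Python, from rig import bot gives the robot as it stands.
- The arm moves only by the tool drive_tool, never from a script. Its argument "deltas" is text: rows parted by semicolons, each of 5 numbers parted by spaces: the shift along the tool's x, y, z in mm, then the turn about the tool's z in degrees, then the opening in per cent of the stroke, from 0 (shut) to 100 (fully open). A call has 1 to 12 rows; each row is the pose to reach, as a shift and turn from the pose commanded when the call began, along the tool's axes at that moment; what a row does not reach only later rows make up. A row lasts 1/12 s, in which the tool goes at most 41.7 mm and 7.16 degrees, less where a joint would pass 70% of its speed; a pose out of reach is approached as far as the arm can. A call with a gripper value outside its range is refused whole. The fingers move at their own pace and stop on an object; "squeeze" is the grip in N (left out, the last holds). Time passes only in rows, so rows that repeat a pose let the fingers close. It gives the time, the measured TCP pose, the force and the opening at its end, in the units of the state.
- bot.get_obs(): the state, without advancing time (a new reading comes with each control period).
- bot.capture(name): name is "scene" or "side" or "wrist"; returns a dict with "image" (384x512x3 uint8, blue, green, red), "mtx" (3x3 intrinsics, pixels), "k1" (the pictures are not rectified: a ray, as slopes to the right and down, at radius r is drawn at 1 + k1 r^2 times it, then the intrinsics apply), "origin" and "attitude" of the camera in the world. Camera axes: x right, y down, z forward; pixel columns grow to the right and rows downward; lengths in m; the calibration is good to about 2 mm. A picture is of the moment at which its call begins. There is no depth.
- bot.job_done(): hands the job in, once; it reports no verdict.
The state is a dict: "time": time; "joint_positions": joint angles; "joint_velocities": joint speeds; "joint_efforts": joint torques, N m; "tcp_pos": TCP position; "tcp_rot": TCP orientation; "force": force on the tool from outside, world axes, zero at the start; "moment": the same for the moment, N m; "finger_gap": opening from 0.0 (shut) to 1.0 (fully open).
Only numpy, scipy, OpenCV 4.12 (cv2) and the standard library are available. Lean on these libraries where they do the work, as an engineer would, in place of code of your own. Each camera call takes 0.05 s, during which the arm holds its last target. There are 200 camera calls.

## Task

Slide the flat steel drilling template out from under the stack by its free end, letting the sanding block bear on the two bench dogs: the sanding block, wood block and screw tin must not be lifted or taken down, and must stay stacked and upright behind the dogs. Stand the tape measure that was left on the plywood drilling board aside on the bench, and lay the template flat on the board, pushed up against all three pins (one long edge on the pair, an end on the single pin). Leave the other tools where they lie.

Things in the scene. Friction and masses are not known exactly. Their poses are not given: they have to be found in the camera images.
- bench_dogs: Two round steel bench dogs fixed upright in the bench, 18 mm diameter, 30 mm high, 72 mm between centres (54 mm clear gap). Origin on the bench midway between them; y runs from one dog to the other, x points to the stack, so the template is pulled out along -x through the gap.
- template: Drilling template: plain steel flat bar 200 x 40 x 5 mm with three holes, about 0.3 kg. Origin at the centre of its underside, x along its length. At the start it lies on the bench along the dogs' x, between them, its +x end under the stack (5-20 mm past the sanding block), its -x end free about 100 mm in front of the dogs. May lie on the board either way round.
- template_mid (a point): Centre of the template, 2.5 mm above its underside; axes as the template's.
- wood_block: Beech block lying on the sanding block: 45 (x) x 100 (y) x 40 mm high, about 0.16 kg. Origin at the centre of its underside.
- sanding_block: Grey foam-backed sanding block, the lowest of the stack, lying on the template at the start: 62 (x) x 115 (y) x 34 mm high, about 0.06 kg. Origin at the centre of its underside (the solid part begins 2 mm above it). It lies 2-9 mm behind the dogs, long side towards them, wider than the gap, so the dogs hold it back as the template is pulled.
- screw_tin: Open tin with a few screws standing upright on the wood block: 67 mm diameter, 87 mm high, about 0.12 kg. Origin at the centre of its underside.
- drill_board: Fixed plywood board 160 (x) x 240 (y) x 12 mm on the bench. Origin at the centre of its underside. Three steel pins, 10 mm diameter, stand 14 mm above its top: a pair at x=45, y=-55 and y=+55 mm, and a single one at x=20, y=+105 mm. (A fixed red hose hangs over the bench's left side, crossing it from about x=0.25, y=0.35 to x=0.7, y=0.65 m in the room: keep clear.)
- nest (a point): Where the template's centre (template_mid) is when it lies flat on the board against all three pins: board x=20, y=0, z=14.5 mm; axes as the board's. The template's length then lies along the board's y.
- tape_measure: Tape measure standing upright on the drilling board: case 30 mm thick (x, from -16 to +14 mm), 69 mm long (y, from -25 to +44 mm), 63 mm high, about 0.2 kg. Origin on its underside; grasp across x at about y=+9 mm.
- pliers: Pliers, 58 (x) x 167 (y) x 14 mm, lying beside the template's free end; leave alone. Origin at the centre of the underside.
- spanner_19: Spanner, 39 (x) x 258 (y) x 7 mm, lying on the other side of the template's free end; leave alone. Origin at the centre of the underside.
- magnet_dish: Steel dish of screws, 96 mm diameter, 24 mm high, behind the stack; leave alone. Origin at the centre of the underside.
- tape_roll: Roll of tape lying flat, 58 mm diameter, 19 mm high, behind the drilling board; leave alone. Origin at the centre of the underside.
- marker_pen: Marker, 17 (x) x 135 (y) x 16 mm, lying in front of the drilling board; leave alone. Origin at the centre of the underside.
- alu_angle: Aluminium angle offcut, 30 (x) x 150 (y) x 30 mm high, lying farther back in the middle; leave alone. Origin at the centre of the underside.
Things that resemble listed ones, but are neither listed nor needed, are in the scene too. Leave any green or purple look-alike of the wood_block alone.

How it is judged:
On the way:
1. the template is out from under the stack, in front of the dogs, and the three pieces still stand on one another, upright, now on the bench (x of template_mid in the frame of bench_dogs below -0.075 m and height (world z) of sanding_block below 0.003 m and angle between sanding_block's own z axis and vertical below 0.06 rad and height (world z) of wood_block between 0.026 and 0.038 m and angle between wood_block's own z axis and vertical below 0.08 rad and height (world z) of screw_tin between 0.064 and 0.08 m and angle between screw_tin's own z axis and vertical below 0.1 rad and x of sanding_block in the frame of bench_dogs between 0.02 and 0.08 m and horizontal distance between sanding_block and wood_block below 0.03 m and horizontal distance between screw_tin and wood_block below 0.035 m), for 0.2 s.
At the end, for the whole second after the job is handed in: Template flat on the board against the pins (centre within 4 mm across, 5 mm along, 0.05 rad); sanding block flat on the bench 20-80 mm behind the dogs' line, wood block on it (within 30 mm), tin upright on that (within 35 mm); tape measure on the bench off the board; all at rest (x of template_mid in the frame of nest between -0.004 and 0.004 m and y of template_mid in the frame of nest between -0.005 and 0.005 m and height (world z) of template_mid between 0.0115 and 0.0175 m and angle between the x axis of template and the y axis of drill_board, either way round below 0.05 rad and angle between template's own z axis and vertical below 0.04 rad and height (world z) of sanding_block below 0.003 m and angle between sanding_block's own z axis and vertical below 0.06 rad and height (world z) of wood_block between 0.026 and 0.038 m and angle between wood_block's own z axis and vertical below 0.08 rad and height (world z) of screw_tin between 0.064 and 0.08 m and angle between screw_tin's own z axis and vertical below 0.1 rad and x of sanding_block in the frame of bench_dogs between 0.02 and 0.08 m and horizontal distance between sanding_block and wood_block below 0.03 m and horizontal distance between screw_tin and wood_block below 0.035 m and (x of tape_measure in the frame of drill_board above 0.1 m or x of tape_measure in the frame of drill_board below -0.1 m or y of tape_measure in the frame of drill_board above 0.14 m or y of tape_measure in the frame of drill_board below -0.14 m) and height (world z) of tape_measure between -0.02 and 0.04 m and linear speed of each of template, wood_block, sanding_block, screw_tin, tape_measure below 0.02 m/s); the robot touches nothing.
It fails at once if a piece of the stack is lifted, topples or falls off (height (world z) of sanding_block above 0.025 m or height (world z) of wood_block above 0.06 m or height (world z) of screw_tin above 0.1 m or angle between any of wood_block, sanding_block, screw_tin's own z axis and vertical above 0.5 rad or height (world z) of wood_block below 0.02 m or height (world z) of screw_tin below 0.055 m).
It fails at once if a bystander (pliers, spanner, dish, roll of tape, marker, angle offcut) is moved more than 40 mm from its place (distance of any of pliers, spanner_19, magnet_dish, tape_roll, marker_pen, alu_angle from where it was at the start of the episode above 0.04 m).
It also fails if it takes over 72 s, if anything falls off the work surface, if the arm or the gripper's body presses on something with over 40 N, if the wrist force passes 120 N, or if a joint passes its speed limit or range.

## Working session

There is one attempt and no reset: what is moved stays moved. The work goes in short steps, Python scripts to look and compute and a tool call to move; the robot and the scene stay as the last step left them, time stands still between calls to the robot, and variables do not carry over. Pictures are saved under pics/ and viewed, on a budget of 10 in all, crops included, one or two more only if the job needs it, and the job is handed in when it is done.

Besides the shell and the picture viewer there is one more tool, called after ">>>" as a command line: name --argument value ..., lists and objects as JSON in quotes. drive_tool: Moves the arm, as the interface text tells. Its arguments: {"type":"object","properties":{"deltas":{"type":"string"},"squeeze":{"type":"number"}},"required":["deltas"]}

```bash
ls; mkdir -p pics; cat > h.py <<'E'
import numpy as np, cv2
from rig import bot
from scipy.spatial.transform import Rotation as R
def rot(c):
    a=np.array(c["attitude"],float)
    return a if a.shape==(3,3) else R.from_quat(a[[1,2,3,0]]).as_matrix()
def ray(c,uv):
    K=np.array(c["mtx"]);uv=np.atleast_2d(np.array(uv,float))
    d=np.array([float(c["k1"]),0,0,0,0])
    p=cv2.undistortPointsIter(uv[:,None],K,d,None,None,(3,50,1e-10))[:,0]
    return np.c_[p,np.ones(len(p))]@rot(c).T
def onz(c,uv,z):
    o=np.array(c["origin"]);r=ray(c,uv)
    return o+r*((z-o[2])/r[:,2])[:,None]
def proj(c,P):
    q=(np.atleast_2d(P)-np.array(c["origin"]))@rot(c)
    s=q[:,:2]/q[:,2:]; s=s*(1+c["k1"]*(s**2).sum(1))[:,None]
    K=np.array(c["mtx"]);return s@K[:2,:2].T+K[:2,2]
import pickle
def grab(n,f):
    c=bot.capture(n);cv2.imwrite(f"pics/{f}.png",c["image"]);pickle.dump(c,open(f"{f}.pkl","wb"));return c
def load(f): return pickle.load(open(f"{f}.pkl","rb"))
E
python3 - <<'E'
from h import *
o=bot.get_obs();print(o)
for n in("scene","side","wrist"):
    c=grab(n,n+"0");print(n,c["mtx"],c["k1"],c["origin"],c["attitude"])
a=cv2.imread("pics/scene0.png");b=cv2.imread("pics/side0.png")
cv2.imwrite("pics/s2.png",cv2.resize(a,(800,600),interpolation=cv2.INTER_CUBIC))
E
```

```text
pics
{'time': 0.0, 'joint_positions': array([-1.37279408,  0.62933529,  0.03841215,  1.5183954 , -0.02700934,
        0.99633104, -0.01999778]), 'joint_velocities': array([-0.00018743,  0.00062076, -0.00068738,  0.00013386,  0.00060924,
       -0.00125499, -0.0005138 ]), 'joint_efforts': array([ 5.15475858e-04, -5.63413775e+01,  1.22641649e+00, -1.93442345e+01,
        1.10007939e-02,  1.05906386e-02,  1.24755939e-06]), 'tcp_pos': array([0.1692731 , 0.62689729, 0.23038683]), 'tcp_rot': array([-1.28016689e-04,  1.31508703e-01,  9.91314535e-01, -9.67678904e-04]), 'force': array([-0.64748516,  0.49510868,  0.79513061]), 'moment': array([-0.00490313,  0.00341902, -0.00206786]), 'finger_gap': 1.005921672282518}
scene [[373.60765617   0.         254.2217509 ]
 [  0.         373.60765617 187.2691123 ]
 [  0.           0.           1.        ]] -0.07347141373158741 [ 0.1721862  -0.56589577  0.78260271] [-0.35181712  0.87678061 -0.30457987  0.12129128]
side [[469.85104121   0.         256.60181179]
 [  0.         469.85104121 194.1084707 ]
 [  0.           0.           1.        ]] -0.1276577386694244 [ 0.10232294 -1.20233155  0.58083781] [-0.54869348  0.81434207 -0.14950118  0.11589586]
wrist [[275.80557642   0.         250.93208403]
 [  0.         275.80557642 193.22539207]
 [  0.           0.           1.        ]] -0.03919762581346956 [0.10384267 0.64556611 0.37288073] [0.10666166 0.78681364 0.60259297 0.0801829 ]
```

View pics/s2.png

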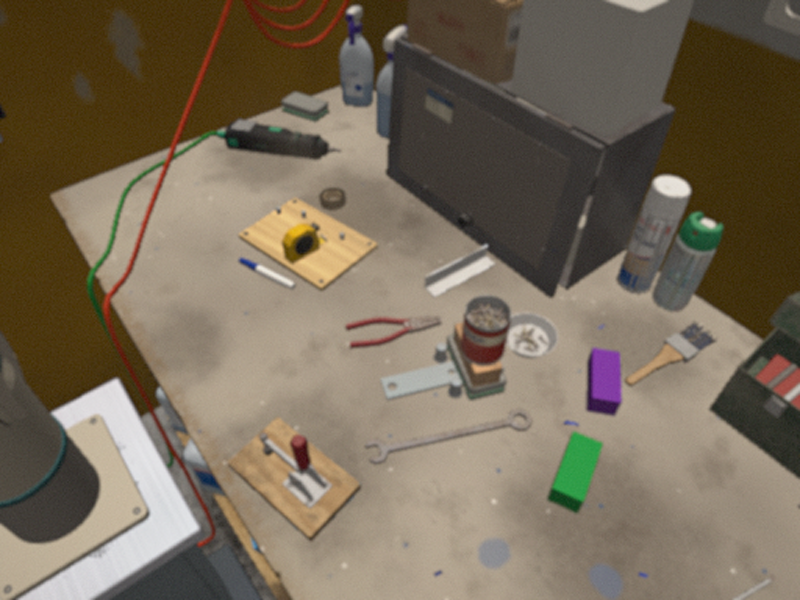

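View pics/side0.png

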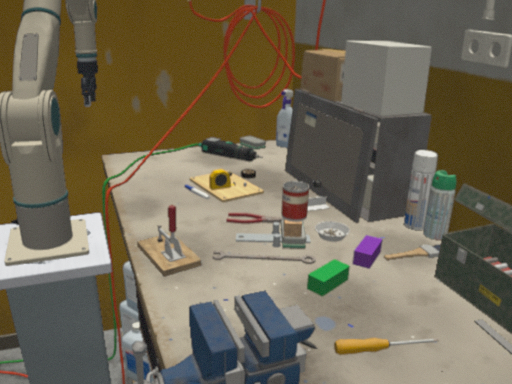

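```bash
python3 - <<'E'
from h import *
s=load("scene0");d=load("side0")
k=512/800
def redmask(c):
    h=cv2.cvtColor(c["image"],cv2.COLOR_BGR2HSV)
    return ((h[...,0]<8)|(h[...,0]>172))&(h[...,1]>140)&(h[...,2]>90)
ms=redmask(s);md=redmask(d)
dist=cv2.distanceTransform((~md).astype(np.uint8),cv2.DIST_L2,5)
for v in range(5,340,20):
    us=np.where(ms[v,:145])[0]
    if len(us)==0: continue
    r=ray(s,[us.mean(),v])[0];t=np.linspace(.2,2,1800)
    P=np.array(s["origin"])+t[:,None]*r; q=proj(d,P)
    ok=(q[:,0]>0)&(q[:,0]<511)&(q[:,1]>0)&(q[:,1]<383)&(P[:,2]>-.3)
    qi=np.round(q).astype(int); hit=[P[i].round(3).tolist() for i in np.where(ok)[0] if md[qi[i,1],qi[i,0]]]
    print(v,us.mean().round(1),hit[:1],hit[len(hit)//2:len(hit)//2+1],hit[-1:])
for n,uv,z in [("boardL",(240,236),.012),("boardT",(295,199),.012),("boardR",(377,243),.012),("boardB",(322,287),.012),("tape",(300,245),.03),("tplL",(382,378),.005),("tplL2",(388,398),.005),("dog1",(440,350),.03),("dog2",(455,380),.03),("tin",(487,310),.16),("marker",(265,270),.01),("roll",(332,198),.019)]:
    print(n,onz(s,np.array(uv)*k,z)[0].round(3))
i=s["image"];a=cv2.resize(i[110:195,140:255],None,fx=3.4,fy=3.4,interpolation=cv2.INTER_CUBIC)
b=cv2.resize(i[180:270,225:345],None,fx=3.3,fy=3.3,interpolation=cv2.INTER_CUBIC)
H=max(a.shape[0],b.shape[0]);P=lambda x:np.pad(x,((0,H-x.shape[0]),(0,0),(0,0)))
o=np.hstack([P(a),P(b)]);print(o.shape);cv2.imwrite("pics/crop1.png",o[:,:800])
E
```

```text
5 144.0 [[0.672, 0.658, 0.328]] [[0.684, 0.687, 0.317]] [[0.689, 0.699, 0.312]]
25 137.5 [[0.623, 0.625, 0.284]] [[0.625, 0.632, 0.281]] [[0.628, 0.638, 0.279]]
45 129.5 [[0.569, 0.593, 0.242]] [[0.574, 0.605, 0.237]] [[0.578, 0.616, 0.231]]
65 121.5 [[0.518, 0.564, 0.201]] [[0.522, 0.577, 0.194]] [[0.526, 0.589, 0.188]]
85 114.0 [[0.469, 0.536, 0.159]] [[0.472, 0.547, 0.153]] [[0.475, 0.557, 0.147]]
105 106.5 [[0.42, 0.507, 0.12]] [[0.421, 0.512, 0.116]] [[0.422, 0.518, 0.113]]
125 98.5 [[0.368, 0.467, 0.088]] [[0.37, 0.477, 0.082]] [[0.372, 0.487, 0.075]]
145 91.5 [[0.321, 0.435, 0.053]] [[0.323, 0.445, 0.046]] [[0.324, 0.453, 0.04]]
165 84.5 [[0.274, 0.394, 0.026]] [[0.276, 0.407, 0.016]] [[0.277, 0.419, 0.007]]
185 73.0 [[0.217, 0.351, 0.01]] [[0.218, 0.359, 0.004]] [[0.218, 0.365, -0.002]]
205 69.5 [[0.182, 0.264, 0.025]] [[0.184, 0.445, -0.14]] [[0.185, 0.566, -0.251]]
225 77.0 [[0.174, 0.164, 0.044]] [[0.174, 0.258, -0.052]] [[0.174, 0.359, -0.153]]
265 98.0 [[0.171, -0.071, 0.156]] [[0.171, -0.062, 0.145]] [[0.17, 0.289, -0.299]]
285 109.0 [[0.17, -0.15, 0.191]] [[0.17, -0.147, 0.186]] [[0.17, -0.143, 0.182]]
305 120.0 [[0.17, -0.213, 0.216]] [[0.17, -0.211, 0.213]] [[0.17, -0.21, 0.21]]
325 131.0 [[0.169, -0.265, 0.234]] [[0.169, -0.265, 0.233]] [[0.169, -0.265, 0.233]]
boardL [0.476 0.335 0.012]
boardT [0.627 0.371 0.012]
boardR [0.68  0.145 0.012]
boardB [0.527 0.11  0.012]
tape [0.548 0.217 0.03 ]
tplL [ 0.494 -0.117  0.005]
tplL2 [ 0.478 -0.153  0.005]
dog1 [ 0.591 -0.146  0.03 ]
dog2 [ 0.57  -0.205  0.03 ]
tin [ 0.62  -0.205  0.16 ]
marker [0.467 0.218 0.01 ]
roll [0.687 0.315 0.019]
(297, 787, 3)
```

View pics/crop1.png

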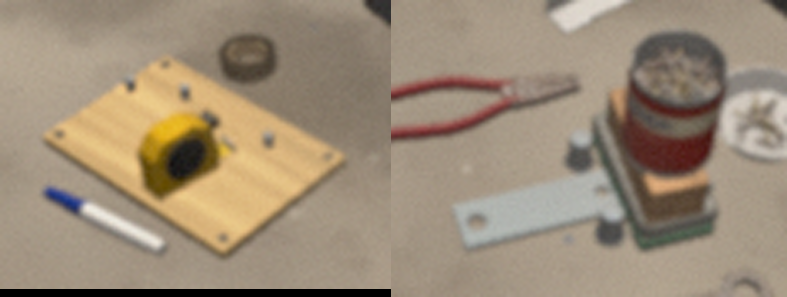

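>>> drive_tool --deltas "-430 -327 -60 0 100;-430 -327 -60 0 100;-430 -327 -60 0 100;-430 -327 -60 0 100;-430 -327 -60 0 100;-430 -327 -60 0 100;-430 -327 -60 0 100;-430 -327 -60 0 100;-430 -327 -60 0 100;-430 -327 -60 0 100;-430 -327 -60 0 100;-430 -327 -60 0 100"

```text
time: 1.15
tcp_pos: [0.4736, 0.2321, 0.2867]
tcp_rot: [-0.0, 0.131, 0.991, 0.0]
force: [0.9, 1.0, -0.3]
finger_gap: 1.003
```

>>> drive_tool --deltas "0 0 0 0 100;0 0 0 0 100;0 0 0 0 100"

```text
time: 1.4
tcp_pos: [0.4725, 0.2342, 0.2862]
tcp_rot: [-0.001, 0.132, 0.991, 0.0]
force: [-0.9, 1.2, -0.1]
finger_gap: 1.004
```

```bash
python3 - <<'E'
from h import *
o=bot.get_obs();print(o["time"],o["tcp_pos"],o["tcp_rot"],o["joint_positions"].round(2))
c=grab("wrist","w1");print(c["origin"],onz(c,[[256,192]],0))
cv2.imwrite("pics/w1b.png",cv2.resize(c["image"],(800,600),interpolation=cv2.INTER_CUBIC))
E
```

```text
1.4 [0.47249443 0.23419776 0.28622353] [-5.02355554e-04  1.31770276e-01  9.91280144e-01  1.33345542e-04] [-0.58  0.39  0.1   1.79 -0.05  0.97  0.84]
[0.40710465 0.25249878 0.42869658] [[0.52021516 0.23007204 0.        ]]
```

View pics/w1b.png

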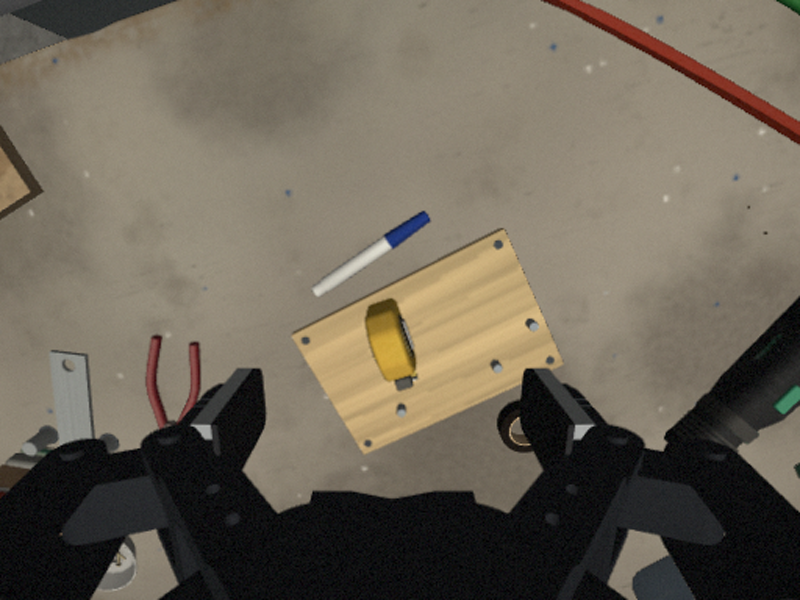

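```bash
cat >> h.py <<'E'
def pose():
    o=bot.get_obs();q=o["tcp_rot"];M=R.from_quat(q[[1,2,3,0]]).as_matrix();return o["tcp_pos"],M
def delta(x,y,z,yaw=None):
    "tool shift mm and turn deg to TCP x,y,z with tool x at world yaw(deg, modulo 180)"
    p,M=pose();d=M.T@(np.array([x,y,z])-p)*1000
    cur=np.degrees(np.arctan2(M[1,0],M[0,0]));t=0 if yaw is None else -((yaw-cur+90)%180-90)
    print("tcp",p.round(4),"yaw",cur.round(2),"delta",d.round(1),"turn",np.round(t,2))
E
python3 - <<'E'
from h import *
c=load("w1");i=c["image"];k=.64
h=cv2.cvtColor(i,cv2.COLOR_BGR2HSV)
sub=np.zeros(i.shape[:2],bool);sub[180:250,225:275]=1
m=((h[...,0]>18)&(h[...,0]<32)&(h[...,1]>185)&sub).astype(np.uint8)
n,l,st,ce=cv2.connectedComponentsWithStats(m);j=1+st[1:,4].argmax();print(st[j])
cs,_=cv2.findContours((l==j).astype(np.uint8),0,2);box=cv2.boxPoints(cv2.minAreaRect(max(cs,key=len)))
print(box.round(1),onz(c,box,.06).round(4))
pins=np.array([(532,323),(496,365),(401,409)])*k
P=onz(c,pins,.026);print(P.round(4),np.linalg.norm(P[1]-P[2]),np.linalg.norm(P[0]-P[1]))
C=onz(c,np.array([(500,230),(293,333),(363,452),(562,362)])*k,.012);print(C.round(4),C.mean(0).round(4))
a=cv2.resize(i[140:295,180:365],None,fx=4,fy=4,interpolation=cv2.INTER_CUBIC);cv2.imwrite("pics/w1c.png",a)
E
```

```text
[235 192  20  17 114]
[[232.6 195.6]
 [252.2 190.7]
 [255.6 204.6]
 [236.1 209.5]] [[0.5009 0.2006 0.06  ]
 [0.5012 0.2286 0.06  ]
 [0.5219 0.228  0.06  ]
 [0.5217 0.1996 0.06  ]]
[[0.57   0.3511 0.026 ]
 [0.6046 0.3078 0.026 ]
 [0.6273 0.2023 0.026 ]] 0.10790666327160363 0.055376056796944614
[[0.4748 0.3415 0.012 ]
 [0.5222 0.1159 0.012 ]
 [0.6757 0.146  0.012 ]
 [0.6266 0.3776 0.012 ]] [0.5748 0.2452 0.012 ]
```

View pics/w1c.png

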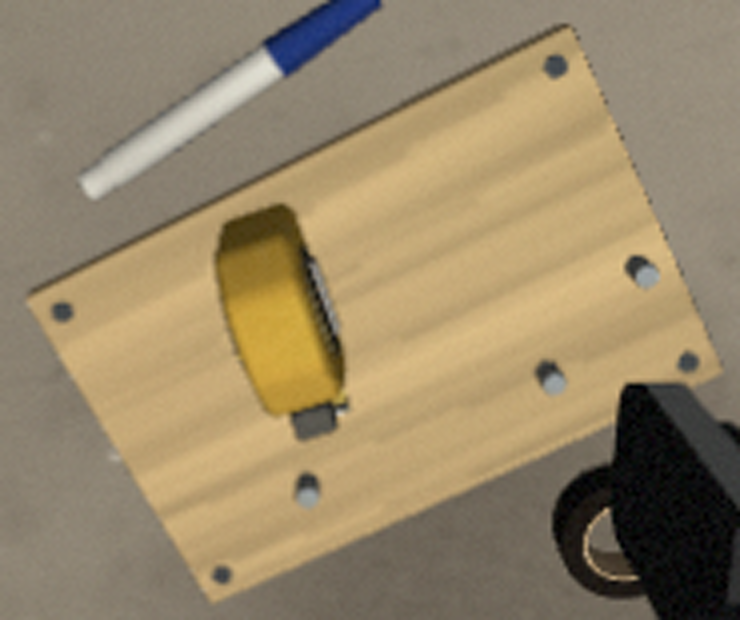

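```bash
python3 - <<'E'
from h import *
c=load("w1")
f=lambda u,v,z:onz(c,[[180+u/4,140+v/4]],z)[0].round(4)
for z in(.06,.07):print(z,[f(*p,z) for p in[(217,258),(241,335),(300,245),(325,320)]])
print([f(*p,.02) for p in[(235,213),(288,206)]],[f(*p,.06) for p in[(275,415),(343,390)]])
print("pins",[f(*p,.026) for p in[(648,275),(555,383),(308,495)]])
E
```

```text
0.06 [array([0.514 , 0.1991, 0.06  ]), array([0.5439, 0.1994, 0.06  ]), array([0.5169, 0.2284, 0.06  ]), array([0.5462, 0.2298, 0.06  ])]
0.07 [array([0.5111, 0.2006, 0.07  ]), array([0.5402, 0.2009, 0.07  ]), array([0.514 , 0.2291, 0.07  ]), array([0.5425, 0.2304, 0.07  ])]
[array([0.5099, 0.205 , 0.02  ]), array([0.5126, 0.2254, 0.02  ])] [array([0.5773, 0.2029, 0.06  ]), array([0.5741, 0.2293, 0.06  ])]
pins [array([0.5739, 0.3528, 0.026 ]), array([0.6088, 0.309 , 0.026 ]), array([0.6309, 0.2019, 0.026 ])]
```

```bash
python3 - <<'E'
from h import *
delta(.543,.215,.028,2)
delta(.46,.07,.028,2)
E
```

```text
tcp [0.472  0.235  0.2862] yaw 164.97 delta [-74.1  -1.  258.1] turn -17.03
tcp [0.472  0.235  0.2862] yaw 164.97 delta [ -31.6 -162.5  258.1] turn -17.03
```

>>> drive_tool --deltas "-25 0 30 -6 100;-50 0 70 -12 100;-74 -1 110 -17 100;-74 -1 150 -17 100;-74 -1 190 -17 100;-74 -1 225 -17 100;-74 -1 250 -17 100;-74 -1 258 -17 100;-74 -1 258 -17 100;-74 -1 258 -17 30;-74 -1 258 -17 20;-74 -1 258 -17 20" --squeeze 40

```text
time: 2.45
tcp_pos: [0.5455, 0.2147, 0.0307]
tcp_rot: [0.002, -0.017, 1.0, 0.001]
force: [-0.3, 0.4, 0.8]
finger_gap: 0.602
```

>>> drive_tool --deltas "0 0 0 0 15;0 0 0 0 15;0 0 0 0 15;0 0 0 0 15"

```text
time: 2.78
tcp_pos: [0.545, 0.2141, 0.0301]
tcp_rot: [0.001, -0.016, 1.0, 0.001]
force: [-0.5, -0.4, 5.8]
finger_gap: 0.352
```

>>> drive_tool --deltas "0 0 -35 0 15;0 0 -65 0 15;30 -40 -65 0 15;55 -73 -65 0 15;78 -105 -65 0 15;92 -125 -60 0 15;99 -133 -50 0 15;100 -134 -30 0 15;100 -134 -10 0 15;100 -134 4 0 15;100 -134 10 0 15;100 -134 11 0 15"

```text
time: 3.78
tcp_pos: [0.4477, 0.0756, 0.019]
tcp_rot: [-0.001, -0.016, 1.0, -0.001]
force: [-0.8, -0.1, -2.7]
finger_gap: 0.346
```

>>> drive_tool --deltas "0 0 0 0 15;0 0 0 0 60;0 0 0 0 60;0 0 0 0 60;0 0 -30 0 60;0 0 -70 0 60;0 0 -110 0 60;0 0 -150 0 60;0 0 -190 0 60;0 0 -225 0 60;0 0 -225 0 60"

```text
time: 4.7
tcp_pos: [0.4516, 0.0783, 0.2509]
tcp_rot: [0.005, -0.017, 1.0, 0.0]
force: [1.7, 1.3, -0.1]
finger_gap: 0.599
```

```bash
python3 - <<'E'
from h import *
delta(.46,-.1,.26,160)
E
```

```text
tcp [0.4516 0.0783 0.2509] yaw -178.07 delta [  -2.4 -178.5   -9.2] turn 21.93
```

>>> drive_tool --deltas "0 -40 -9 7 60;0 -80 -9 14 60;0 -120 -9 20 60;0 -160 -9 22 60;-2 -178 -9 22 60;-2 -178 -9 22 60;-2 -178 -9 22 60;-2 -178 -9 22 60"

```text
time: 5.37
tcp_pos: [0.4559, -0.1, 0.2537]
tcp_rot: [-0.001, 0.174, 0.985, -0.001]
force: [0.4, 0.1, -0.5]
finger_gap: 0.599
```

```bash
python3 - <<'E'
from h import *
c=grab("wrist","w2");print(pose()[0],c["origin"])
cv2.imwrite("pics/w2b.png",cv2.resize(c["image"],(800,600),interpolation=cv2.INTER_CUBIC))
E
```

```text
[ 0.45599307 -0.09968558  0.25373655] [ 0.39257753 -0.07608369  0.39629324]
```

View pics/w2b.png

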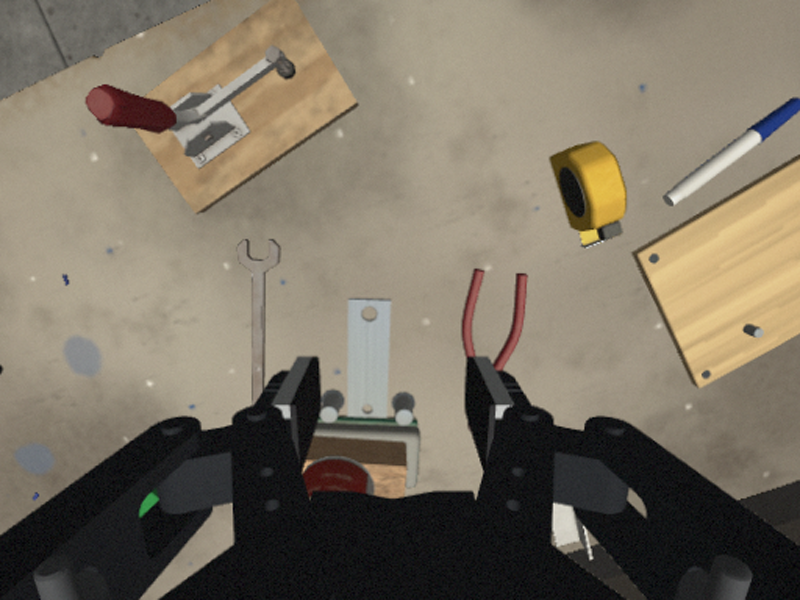

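```bash
python3 - <<'E'
from h import *
c=load("w2");k=.64
f=lambda u,v,z:onz(c,[[u*k,v*k]],z)[0]
T=[f(348,299,.005),f(391,299,.005),f(347,413,.005),f(387,413,.005)]
print(np.round(T,4),np.linalg.norm(T[0]-T[1]))
A=(T[0]+T[1])/2;B=(T[2]+T[3])/2;print("yaw",np.degrees(np.arctan2(*(A-B)[1::-1])),"len",np.linalg.norm(A-B))
D=[f(331,396,.03),f(403,396,.03)];print(np.round(D,4),np.linalg.norm(D[0]-D[1]))
y=(D[1]-D[0]);print("dog -x yaw",np.degrees(np.arctan2(y[1],y[0]))+90,(D[0]+D[1])/2)
print("clamp",f(200,212,.015),f(355,103,.015),f(130,105,.08),"pliers",f(478,272,.007),"spanner",f(265,380,.004))
u=(A-B)/np.linalg.norm(A-B)
for s in(50,):
    g=A-u*s/1000;print("grasp",g);delta(g[0],g[1],.002,np.degrees(np.arctan2(u[1],u[0])))
# edges: precise by grey profile
g=cv2.cvtColor(c["image"],6)
for v in(205,220,235,250):print(v,g[v,215:258].tolist())
E
```

```text
[[ 0.4752 -0.1513  0.005 ]
 [ 0.489  -0.1134  0.005 ]
 [ 0.5862 -0.1964  0.005 ]
 [ 0.6    -0.1582  0.005 ]] 0.04041093914256624
yaw 157.96018043926318 len 0.11973676225709672
[[ 0.5521 -0.1963  0.03  ]
 [ 0.5751 -0.1327  0.03  ]] 0.06761458726861988
dog -x yaw 160.13129644117015 [ 0.5636231  -0.16446092  0.03      ]
clamp [ 0.35523816 -0.24275173  0.015     ] [ 0.3200323  -0.08312905  0.015     ] [ 0.27829255 -0.22842103  0.08      ] pliers [ 0.49173024 -0.02915716  0.007     ] spanner [ 0.52484991 -0.26029015  0.004     ]
grasp [ 0.52847209 -0.15111982  0.005     ]
tcp [ 0.456  -0.0997  0.2537] yaw 160.06 delta [-86.3 -23.1 251.6] turn 2.1
205 [154, 154, 154, 153, 154, 154, 152, 161, 170, 170, 177, 172, 173, 177, 178, 177, 173, 173, 164, 143, 125, 121, 119, 142, 160, 171, 176, 178, 177, 174, 174, 176, 175, 178, 166, 155, 153, 152, 152, 154, 155, 153, 153]
220 [156, 155, 156, 157, 160, 157, 158, 167, 172, 175, 175, 174, 174, 175, 176, 173, 175, 178, 176, 173, 173, 177, 175, 174, 173, 171, 176, 175, 176, 175, 174, 176, 176, 173, 164, 152, 151, 151, 151, 152, 154, 153, 154]
235 [150, 150, 156, 161, 160, 159, 157, 167, 173, 174, 175, 173, 171, 175, 174, 174, 177, 179, 173, 175, 172, 176, 176, 169, 173, 170, 178, 175, 172, 174, 173, 171, 175, 168, 161, 159, 158, 158, 156, 157, 160, 156, 159]
250 [78, 93, 125, 152, 159, 159, 158, 170, 175, 174, 177, 178, 173, 174, 174, 177, 177, 179, 174, 170, 173, 174, 175, 172, 173, 175, 174, 175, 175, 174, 173, 174, 174, 164, 160, 160, 162, 162, 163, 161, 151, 144, 148]
```

```bash
python3 - <<'E'
from h import *
delta(.5187,-.147,.010,159.3)
E
```

```text
tcp [ 0.456  -0.0997  0.2537] yaw 160.06 delta [-75.7 -22.6 243.6] turn 0.76
```

>>> drive_tool --deltas "-40 -12 10 1 57;-76 -23 30 1 57;-76 -23 70 1 57;-76 -23 110 1 57;-76 -23 150 1 57;-76 -23 185 1 57;-76 -23 215 1 57;-76 -23 235 1 57;-76 -23 243 1 57;-76 -23 243 1 57;-76 -23 243 1 57"

```text
time: 6.33
tcp_pos: [0.5195, -0.1487, 0.0111]
tcp_rot: [-0.001, 0.182, 0.983, -0.001]
force: [-0.1, -0.5, 0.6]
finger_gap: 0.57
```

>>> drive_tool --deltas "0 0 2 0 57;0 0 4 0 57;0 0 5 0 57;0 0 5 0 57"

```text
time: 6.67
tcp_pos: [0.5192, -0.1501, 0.0062]
tcp_rot: [-0.001, 0.183, 0.983, -0.001]
force: [0.4, 0.2, 0.4]
finger_gap: 0.57
```

```bash
python3 - <<'E'
from h import *
c=grab("wrist","w3");delta(.5187,-.147,.002,159.3)
cv2.imwrite("pics/w3b.png",cv2.resize(c["image"][120:384,80:432],None,fx=2.2,fy=2.2,interpolation=cv2.INTER_CUBIC))
E
```

```text
tcp [ 0.5191 -0.1501  0.0061] yaw 158.88 delta [1.5 2.7 4.1] turn -0.42
```

View pics/w3b.png

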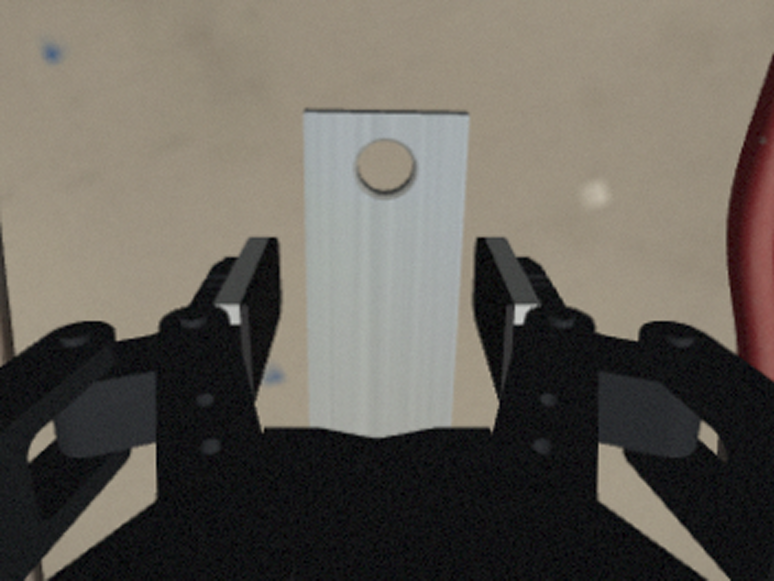

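>>> drive_tool --deltas "0 2 2 0 57;0 2 4 0 57;0 2 4 0 57;0 2 4 0 57"

```text
time: 7.05
tcp_pos: [0.5194, -0.1479, 0.0013]
tcp_rot: [-0.002, 0.183, 0.983, -0.001]
force: [-0.7, 0.4, -0.3]
finger_gap: 0.568
```

>>> drive_tool --deltas "0 0 1 0 57;0 0 2 0 57;0 0 2 0 57"

```text
time: 7.3
tcp_pos: [0.5194, -0.148, -0.0007]
tcp_rot: [-0.001, 0.183, 0.983, -0.001]
force: [0.2, -0.2, -0.4]
finger_gap: 0.572
```

>>> drive_tool --deltas "0 0 1 0 57;0 0 2 0 57;0 0 2 0 57"

```text
time: 7.55
tcp_pos: [0.5196, -0.148, -0.0025]
tcp_rot: [-0.001, 0.183, 0.983, -0.001]
force: [-0.5, 0.2, -0.9]
finger_gap: 0.566
```

>>> drive_tool --deltas "0 0 1 0 57;0 0 2 0 57;0 0 2 0 57"

```text
time: 7.8
tcp_pos: [0.5196, -0.148, -0.0028]
tcp_rot: [-0.001, 0.183, 0.983, -0.002]
force: [-4.5, 0.1, 17.9]
finger_gap: 0.566
```

>>> drive_tool --deltas "0 0 1 0 57;0 0 1 0 57"

```text
time: 7.97
tcp_pos: [0.5197, -0.148, -0.0029]
tcp_rot: [-0.001, 0.183, 0.983, -0.002]
force: [-6.1, 1.2, 26.8]
finger_gap: 0.568
```

>>> drive_tool --deltas "0 0 -3 0 57;0 0 -4 0 57;0 0 -4 0 50;0 0 -4 0 42;0 0 -4 0 42;0 0 -4 0 42" --squeeze 40

```text
time: 8.47
tcp_pos: [0.5198, -0.1479, -0.0011]
tcp_rot: [-0.001, 0.183, 0.983, -0.001]
force: [-1.5, 0.7, 9.5]
finger_gap: 0.448
```

>>> drive_tool --deltas "0 0 -4 0 42;0 0 -4 0 42"

```text
time: 8.63
tcp_pos: [0.5194, -0.1481, 0.0024]
tcp_rot: [-0.002, 0.183, 0.983, -0.001]
force: [0.2, 0.1, -3.0]
finger_gap: 0.451
```

>>> drive_tool --deltas "0 0 2 0 40;0 0 3 0 40;0 0 3 0 40" --squeeze 60

```text
time: 8.88
tcp_pos: [0.5193, -0.148, -0.0008]
tcp_rot: [-0.002, 0.183, 0.983, -0.001]
force: [0.8, -1.7, -1.8]
finger_gap: 0.442
```

```bash
python3 - <<'E'
from h import *
c=grab("wrist","w4");delta(.5187,-.147,-.001,159.3)
cv2.imwrite("pics/w4b.png",cv2.resize(c["image"][120:384,80:432],None,fx=2.2,fy=2.2,interpolation=cv2.INTER_CUBIC))
E
```

```text
tcp [ 0.5193 -0.148  -0.0008] yaw 158.9 delta [0.9 0.8 0.2] turn -0.4
```

View pics/w4b.png

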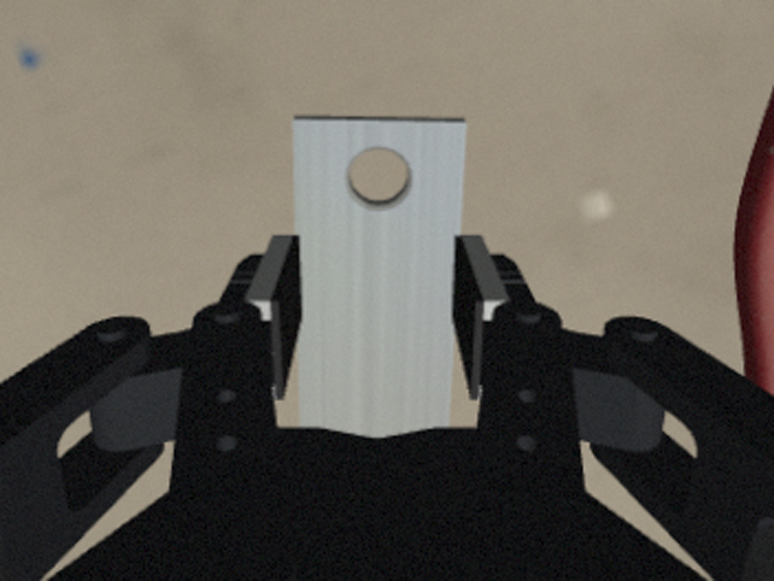

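>>> drive_tool --deltas "3 0 0 0 40;7 0 0 0 40;12 0 0 0 40;17 0 0 0 40;22 0 0 0 40;27 0 0 0 40;32 0 0 0 40;37 0 0 0 40;42 0 0 0 40;47 0 0 0 40;52 0 0 0 40;56 0 0 0 40"

```text
time: 9.93
tcp_pos: [0.4672, -0.1277, -0.0002]
tcp_rot: [-0.001, 0.183, 0.983, -0.001]
force: [3.9, -2.3, -2.8]
finger_gap: 0.443
```

```bash
python3 - <<'E'
from h import *
a=grab("scene","s5");b=grab("side","d5")
p=cv2.resize(a["image"][150:280,215:365],None,fx=2.6,fy=2.6);q=cv2.resize(b["image"][160:270,215:345],None,fx=3,fy=3)
H=max(len(p),len(q));f=lambda x:np.pad(x,((0,H-len(x)),(0,0),(0,0)));cv2.imwrite("pics/x5.png",np.hstack([f(p),f(q)])[:,:800])
E
```

```text
(no output)
```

View pics/x5.png

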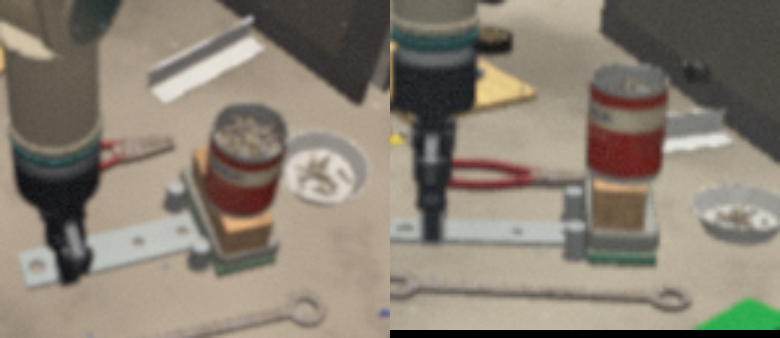

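>>> drive_tool --deltas "4 0 0 0 40;9 0 0 0 40;14 0 0 0 40;19 0 0 0 40;24 0 0 0 40;29 0 0 0 40;34 0 0 0 40;39 0 0 0 40;44 0 0 0 40;49 0 0 0 40;53 0 0 0 40;55 0 0 0 40"

```text
time: 11.03
tcp_pos: [0.4141, -0.108, -0.0004]
tcp_rot: [-0.003, 0.183, 0.983, -0.002]
force: [0.5, 0.0, -1.6]
finger_gap: 0.441
```

>>> drive_tool --deltas "0 0 0 0 40;0 0 1 0 60;0 0 1 0 60;0 0 1 0 60;0 0 -20 0 60;0 0 -50 0 60;0 0 -80 0 60;-10 0 -100 0 60;-10 0 -100 0 60;-10 0 -100 0 60"

```text
time: 11.87
tcp_pos: [0.4267, -0.112, 0.1005]
tcp_rot: [0.0, 0.184, 0.983, -0.001]
force: [-0.4, -1.3, -0.2]
finger_gap: 0.601
```

```bash
python3 - <<'E'
from h import *
print(pose()[0]);a=grab("wrist","w6")
cv2.imwrite("pics/w6b.png",cv2.resize(a["image"],(768,576)))
E
```

```text
[ 0.4266869  -0.11203756  0.10054328]
```

View pics/w6b.png

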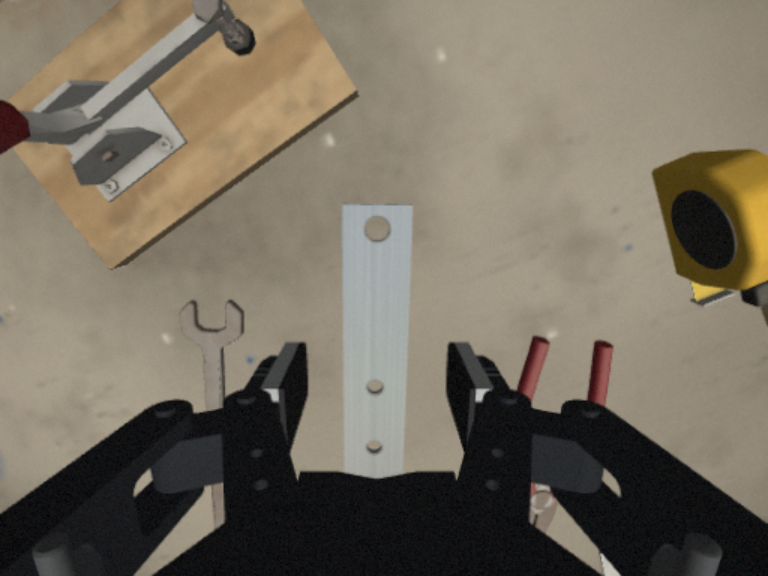

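```bash
python3 - <<'E'
from h import *
c=load("w6");f=lambda u,v:onz(c,[[u/1.5,v/1.5]],.005)[0]
a,b=f(342,205.5),f(413,205.5);p,q=f(345,470),f(404,470)
A=(a+b)/2;B=(p+q)/2;u=(A-B)/np.linalg.norm(A-B);print(A,B,np.linalg.norm(a-b),np.linalg.norm(p-q),np.degrees(np.arctan2(u[1],u[0])),np.linalg.norm(A-B))
C=A-.1*u;print("centre",C);delta(C[0],C[1],.0,np.degrees(np.arctan2(u[1],u[0])))
m=np.array([.572,-.1725]);dx=np.array([.9405,-.3398]);print("mid in dogs",(C[:2]-m)@dx)
E
```

```text
[ 0.37818621 -0.09253459  0.005     ] [ 0.54271233 -0.15841123  0.005     ] 0.04016468994865258 0.04033168119133499 158.17871985811254 0.17722464050021136
centre [ 0.471021   -0.12970585  0.005     ]
tcp [ 0.4254 -0.1119  0.0996] yaw 158.85 delta [-49.2   0.2  99.5] turn 0.67
mid in dogs -0.10951220241309578
```

>>> drive_tool --deltas "-25 0 10 1 60;-49 0 40 1 60;-49 0 70 1 60;-49 0 90 1 60;-49 0 97 1 60;-49 0 101 1 60;-49 0 101 1 60;-49 0 101 1 42;-49 0 101 1 38;-49 0 101 1 38;-49 0 101 1 38;-49 0 101 1 38" --squeeze 60

```text
time: 12.92
tcp_pos: [0.4707, -0.1291, -0.0006]
tcp_rot: [-0.001, 0.192, 0.981, -0.002]
force: [-2.6, 0.5, 7.6]
finger_gap: 0.441
```

>>> drive_tool --deltas "0 0 0 0 38;0 0 -20 0 38;0 0 -50 0 38;0 0 -80 0 38;0 0 -110 0 38;0 0 -120 0 38;0 0 -120 0 38;0 0 -120 0 38;0 0 -120 0 38"

```text
time: 13.67
tcp_pos: [0.4703, -0.1294, 0.1173]
tcp_rot: [-0.003, 0.192, 0.981, -0.002]
force: [-0.4, -0.5, -3.2]
finger_gap: 0.438
```

```bash
python3 - <<'E'
from h import *
c=grab("wrist","w7");o=bot.get_obs();print(o["force"],o["moment"],o["tcp_rot"],o["joint_positions"].round(2))
b=grab("side","d7")
p=cv2.resize(c["image"],None,fx=.95,fy=.95);q=cv2.resize(b["image"][100:270,180:345],None,fx=1.8,fy=1.8)
H=max(len(p),len(q));f=lambda x:np.pad(x,((0,H-len(x)),(0,0),(0,0)));cv2.imwrite("pics/x7.png",np.hstack([f(p),f(q)])[:,:800])
yb=101.8*np.pi/180;C=np.array([.5958,.2505]);xb=np.array([np.sin(yb),-np.cos(yb)]);y=np.array([np.cos(yb),np.sin(yb)])
P=C-xb*.006-y*.008;print(P,xb,y);delta(P[0],P[1],.12,101.8)
E
```

```text
[-0.84838601 -0.37414025 -3.6473239 ] [ 0.01635503 -0.04950244  0.00303655] [-0.00273889  0.19173507  0.98144179 -0.00147408] [ 0.68  0.68 -0.71  2.05  0.71  0.68  0.68]
[0.59156276 0.24144208] [0.97886739 0.20449605] [-0.20449605  0.97886739]
tcp [ 0.4703 -0.1289  0.1171] yaw 157.91 delta [ 26.9 388.8  -4.2] turn 56.11
```

View pics/x7.png

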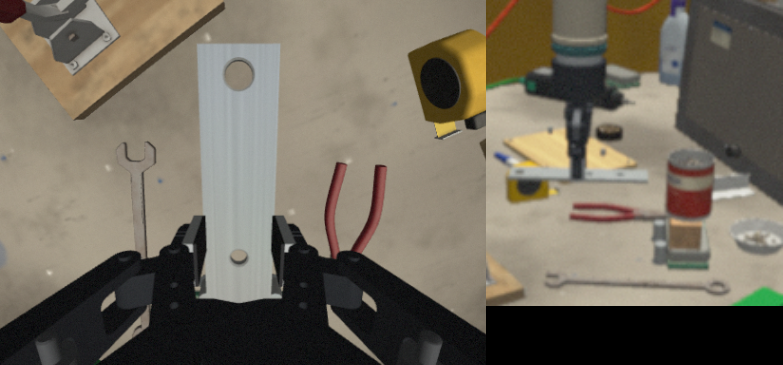

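```bash
python3 - <<'E'
from h import *
c=load("w7");p,M=pose()
for z in(.118,.121,.124):
    P=onz(c,np.array([[198,44.5],[279,43.5],[203,270],[273,270]])/.95,z);print(z,((P-p)@M*1000).round(1))
E
```

```text
0.118 [[100.6 -20.   -0.3]
 [101.   20.2  -0.5]
 [-26.4 -22.   -0.9]
 [-26.3  21.4  -1.1]]
0.121 [[ 99.9 -19.6  -3.3]
 [100.3  19.8  -3.5]
 [-24.4 -21.5  -3.9]
 [-24.3  21.   -4.1]]
0.124 [[ 99.2 -19.1  -6.3]
 [ 99.6  19.4  -6.5]
 [-22.4 -21.   -6.9]
 [-22.3  20.5  -7.1]]
```

>>> drive_tool --deltas "0 35 -4 0 38;0 75 -4 0 38;0 115 -4 6 38;5 155 -4 13 38;10 195 -4 20 38;14 235 -4 27 38;18 275 -4 34 38;22 315 -4 41 38;25 350 -4 48 38;27 380 -4 54 38;27 389 -4 56 38;27 389 -4 56 38"

```text
time: 14.77
tcp_pos: [0.5918, 0.2468, 0.1198]
tcp_rot: [-0.002, 0.628, 0.778, -0.001]
force: [-0.4, -0.1, -3.2]
finger_gap: 0.439
```

>>> drive_tool --deltas "0 0 0 0 38;0 0 0 0 38;0 0 0 0 38"

```text
time: 15.02
tcp_pos: [0.5924, 0.2392, 0.1206]
tcp_rot: [-0.0, 0.631, 0.776, -0.003]
force: [-0.3, -0.3, -1.9]
finger_gap: 0.436
```

```bash
python3 - <<'E'
from h import *
c=grab("wrist","w8");delta(.59156276,.24144208,.1,101.8);print(bot.get_obs()["joint_positions"].round(2))
cv2.imwrite("pics/w8b.png",cv2.resize(c["image"],(768,576)))
E
```

```text
tcp [0.5926 0.2394 0.1209] yaw 101.81 delta [ 2.2 -0.5 20.9] turn 0.01
[-0.19  0.77 -0.42  1.63  0.4   0.82 -0.56]
```

View pics/w8b.png

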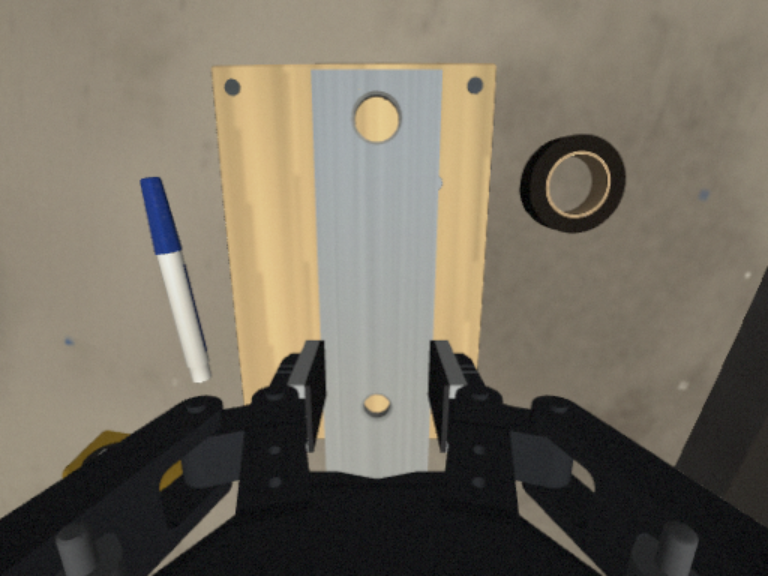

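```bash
python3 - <<'E'
from h import *
c=load("w8");f=lambda u,v,z:onz(c,[[u/1.5,v/1.5]],z)[0]
a,b=f(213.5,66.5,.012),f(495,66.5,.012);d=b-a;print(a,b,np.linalg.norm(d),np.degrees(np.arctan2(d[1],d[0])))
l,r=f(240,345,.012),f(480,345,.012);print(np.linalg.norm(l-r),[np.degrees(np.arctan2(*(s)[1::-1])) for s in(a-l,b-r)])
x=d/np.linalg.norm(d);y=np.array([-x[1],x[0],0]);print("board c",(a+b)/2-.12*y,"nest",(a+b)/2-.12*y+.02*x,"pinedge",f(442,183,.026))
p=pose()[0]
for z in(.122,.125):
  A,B=f(312,70.5,z),f(442,70.5,z);print("tmpl end",A,B,(A+B)/2-p)
E
```

```text
[0.47605498 0.34523608 0.012     ] [0.62920305 0.37669044 0.012     ] 0.15634483646638472 11.606311061682373
0.1576049515390707 [np.float64(102.133074674108), np.float64(102.57071365826317)]
board c [0.57677132 0.24341689 0.012     ] nest [0.59636238 0.2474406  0.012     ] pinedge [0.61358487 0.30924623 0.026     ]
tmpl end [0.55150094 0.33295695 0.122     ] [0.59108947 0.34118431 0.122     ] [-0.02129284  0.09762141  0.00111244]
tmpl end [0.55207494 0.33238817 0.125     ] [0.5908196  0.34044016 0.125     ] [-0.02114078  0.09696495  0.00411244]
```

>>> drive_tool --deltas "0 0 35 0 38;0 0 65 0 38;0 0 85 0 38;0 0 97 0 38;0 0 103 0 38;0 0 105 0 38;0 0 105 0 38;0 0 105 0 38"

```text
time: 15.73
tcp_pos: [0.5934, 0.2418, 0.0178]
tcp_rot: [-0.0, 0.63, 0.777, -0.001]
force: [-0.0, 0.0, -3.0]
finger_gap: 0.442
```

>>> drive_tool --deltas "0 0 1 0 38;0 0 2 0 38;0 0 3 0 38;0 0 3 0 38"

```text
time: 16.07
tcp_pos: [0.5925, 0.2413, 0.0136]
tcp_rot: [-0.0, 0.63, 0.777, -0.002]
force: [0.5, -0.1, -3.1]
finger_gap: 0.438
```

>>> drive_tool --deltas "0 0 1 0 38;0 0 2 0 38;0 0 2 0 38;0 0 2 0 38"

```text
time: 16.4
tcp_pos: [0.5925, 0.2414, 0.0115]
tcp_rot: [-0.0, 0.63, 0.777, -0.002]
force: [-0.7, 0.8, -0.7]
finger_gap: 0.44
```

>>> drive_tool --deltas "0 1 0 0 38;0 2 0 0 38;0 3 0 0 38;0 4 0 0 38;0 4 0 0 38;0 4 0 0 38"

```text
time: 16.9
tcp_pos: [0.5964, 0.2423, 0.0115]
tcp_rot: [-0.0, 0.63, 0.777, -0.002]
force: [-0.9, -0.1, 1.0]
finger_gap: 0.435
```

Touching the board; keep pushing toward the pair.

>>> drive_tool --deltas "0 1 0 0 38;0 2 0 0 38;0 2 0 0 38"

```text
time: 17.15
tcp_pos: [0.5984, 0.2427, 0.0115]
tcp_rot: [-0.0, 0.63, 0.777, -0.002]
force: [-3.3, 0.3, 2.5]
finger_gap: 0.435
```

>>> drive_tool --deltas "0 1 0 0 38;0 1 0 0 38;0 1 0 0 38"

```text
time: 17.4
tcp_pos: [0.5986, 0.2427, 0.0115]
tcp_rot: [-0.001, 0.63, 0.777, -0.002]
force: [-5.4, -1.2, 4.8]
finger_gap: 0.435
```

>>> drive_tool --deltas "1 0 0 0 38;2 0 0 0 38;3 0 0 0 38;4 0 0 0 38;5 0 0 0 38;5 0 0 0 38"

```text
time: 17.9
tcp_pos: [0.5986, 0.243, 0.0114]
tcp_rot: [0.001, 0.631, 0.776, -0.005]
force: [-3.0, -7.8, 8.0]
finger_gap: 0.442
```

>>> drive_tool --deltas "1 0 0 0 38;2 0 0 0 38;2 0 0 0 38"

```text
time: 18.15
tcp_pos: [0.5984, 0.244, 0.0115]
tcp_rot: [0.002, 0.631, 0.776, -0.005]
force: [-4.2, -8.0, 7.6]
finger_gap: 0.439
```

>>> drive_tool --deltas "1 0 0 0 38;1 0 0 0 38;1 0 0 0 38"

```text
time: 18.4
tcp_pos: [0.5983, 0.2448, 0.0115]
tcp_rot: [0.002, 0.631, 0.776, -0.005]
force: [-4.3, -9.8, 8.2]
finger_gap: 0.438
```

>>> drive_tool --deltas "0 -1 -1 0 38;1 -1 -1 0 38;2 -1 -1 0 38;2 -1 -1 0 38"

```text
time: 18.73
tcp_pos: [0.5968, 0.2503, 0.0117]
tcp_rot: [0.001, 0.63, 0.776, -0.003]
force: [-0.3, -5.0, -3.2]
finger_gap: 0.44
```

```bash
python3 - <<'E'
from h import *
c=grab("wrist","w9");p,M=pose();print(p)
g=cv2.cvtColor(c["image"],6).astype(int)
y=np.array([-.2045,.9789]);x=np.array([.9789,.2045])
# profile along template axis at several lateral offsets, z=template top .017
for lat in(-14,-10,0,10,14):
    s=np.arange(80,112);P=np.array([[*(p[:2]+x*lat/1e3+y*t/1e3),.017] for t in s]);q=proj(c,P).round().astype(int)
    print(lat,q[0],q[-1],[int(g[v,u]) for u,v in q])
E
```

```text
[0.59687915 0.25023455 0.01171493]
-14 [223  91] [221  18] [151, 151, 152, 149, 149, 150, 150, 152, 151, 150, 149, 149, 148, 149, 146, 143, 147, 146, 149, 146, 165, 168, 166, 166, 165, 167, 167, 167, 164, 162, 166, 166]
-10 [231  91] [230  18] [154, 154, 156, 153, 154, 154, 152, 155, 153, 155, 153, 151, 152, 154, 150, 152, 153, 151, 149, 152, 171, 175, 175, 175, 174, 177, 174, 174, 173, 173, 175, 173]
0 [253  91] [253  18] [181, 182, 180, 180, 183, 181, 179, 179, 179, 181, 179, 183, 80, 102, 153, 153, 153, 154, 151, 149, 77, 49, 80, 149, 156, 153, 151, 154, 155, 154, 153, 154]
10 [274  91] [275  18] [153, 150, 152, 151, 150, 149, 150, 149, 150, 153, 150, 150, 148, 151, 151, 147, 151, 147, 150, 148, 162, 168, 165, 165, 168, 166, 166, 165, 169, 163, 164, 165]
14 [283  91] [284  18] [153, 155, 154, 154, 155, 152, 152, 154, 154, 152, 153, 152, 151, 150, 151, 154, 151, 153, 153, 154, 161, 163, 159, 165, 162, 161, 161, 159, 161, 159, 161, 161]
```

>>> drive_tool --deltas "0 1 0 0 38;0 2 0 0 38;1 2 0 0 38;1 2 1 0 38;1 2 1 0 38;1 2 1 0 38"

```text
time: 19.28
tcp_pos: [0.5971, 0.2503, 0.0115]
tcp_rot: [0.0, 0.63, 0.776, -0.005]
force: [-4.2, -7.8, 7.3]
finger_gap: 0.437
```

>>> drive_tool --deltas "0 0 0 0 56;0 0 0 0 58;0 0 0 0 58;0 0 -20 0 58;0 0 -50 0 58;0 0 -85 0 58;0 0 -120 0 58;0 0 -140 0 58;0 0 -140 0 58;0 0 -140 0 58"

```text
time: 20.12
tcp_pos: [0.5996, 0.2556, 0.1531]
tcp_rot: [0.0, 0.63, 0.777, 0.0]
force: [0.4, -0.1, -0.3]
finger_gap: 0.581
```

```bash
python3 - <<'E'
from h import *
c=grab("wrist","w10");print(pose()[0]);grab("scene","s10");grab("side","d10")
w=cv2.resize(c["image"],(512,384));s=load("scene0")
b=load("s10")["image"][180:270,225:345];b=cv2.resize(b,None,fx=2.3,fy=2.3);a=load("d10")["image"][150:270,200:345];a=cv2.resize(a,None,fx=1.9,fy=1.5)
r=np.zeros((384,276,3),np.uint8);r[:190,:]=cv2.resize(b,(276,190));r[194:,:]=cv2.resize(a,(276,190));cv2.imwrite("pics/x10.png",np.hstack([w,r]))
E
```

```text
[0.59857494 0.25465847 0.15145289]
```

View pics/x10.png

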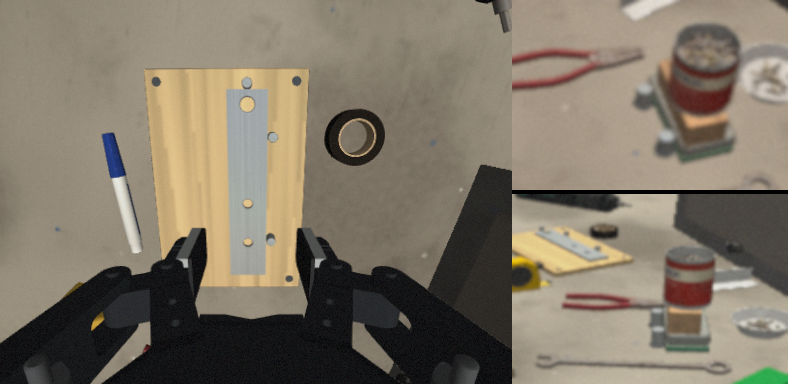

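```bash
python3 - <<'E'
from h import *
c=load("w10");f=lambda u,v,z:onz(c,[[u,v]],z)[0][:2]
g=cv2.cvtColor(c["image"],cv2.COLOR_BGR2HSV)[...,1]
m=(g<70).astype(np.uint8);m[:88]=0;m[276:]=0;m[:,:215]=0;m[:,268:]=0
xs=[]
for v in(112,160,185,220,260):
    u=np.where(m[v])[0];L,Rr=f(u[0]-.5,v,.017),f(u[-1]+.5,v,.017);xs.append((L+Rr)/2);print(v,u[0],u[-1],np.linalg.norm(L-Rr).round(4))
d=xs[0]-xs[-1];t=np.degrees(np.arctan2(d[1],d[0]))
p1,p2,p0=f(272.5,135,.026),f(270,236.5,.026),f(247,81,.026);e=p1-p2;y=e/np.linalg.norm(e);x=np.array([y[1],-y[0]])
print("tmpl yaw",t,"pair yaw",np.degrees(np.arctan2(e[1],e[0])),np.linalg.norm(e))
C=(f(247.5,89.5,.017)+f(248,274.5,.017))/2;print("centre rel pair mid (want -25,0):",(C-(p1+p2)/2)@x*1e3,(C-(p1+p2)/2)@y*1e3,"end to pin",(p0-f(247.5,89.5,.017))@y*1e3)
E
```

```text
112 226 267 0.0408
160 227 267 0.0416
185 228 266 0.0405
220 229 266 0.0409
260 230 265 0.0405
tmpl yaw 102.08359294265608 pair yaw 101.66268470932218 0.10554002056202634
centre rel pair mid (want -25,0): -23.748982698751497 -4.650356034532845 end to pin 6.5644108335440166
```

```bash
python3 - <<'E'
from h import *
c=load("w10");i=c["image"]
a=cv2.resize(i[65:155,205:295],None,fx=4.4,fy=4.4,interpolation=cv2.INTER_CUBIC);b=cv2.resize(i[200:290,205:295],None,fx=4.4,fy=4.4,interpolation=cv2.INTER_CUBIC)
cv2.imwrite("pics/x11.png",np.hstack([a,b]))
E
```

```text
(no output)
```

View pics/x11.png

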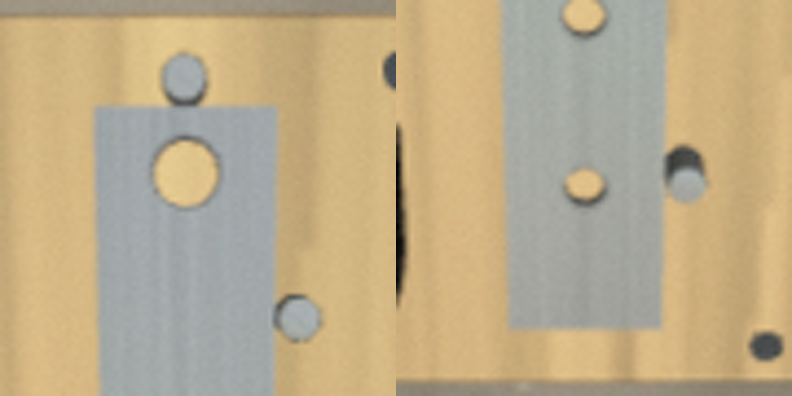

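```bash
python3 - <<'E'
from rig import bot
o=bot.get_obs();print(o["time"],o["force"]);print(bot.job_done())
E
```

```text
20.2667 [-1.15693019 -0.42845938 -0.04070549]
the job is handed in; nothing more can be done
None
```

I moved the tape measure off the board onto the bench. Then I slid the template out along the dogs' axis and laid it on the board, pushed against the pair of pins and then the single pin. I handed the job in at about 20 s, with the gripper open, about 0.15 m up and touching nothing.

- **Template position:** In the last close view the template touches all three pins. Its direction is about 0.4° off the line of the pair. My first numeric check put its centre about 1 mm off across and 4.7 mm off along, against limits of 4 and 5 mm. That check disagreed with the view. Part of the error was a misread pixel on one pin. Correcting it by estimate, without re-running the check, leaves about 2 mm along.
- **Stack:** It stood upright on the bench behind the dogs in the last scene and side views. I saw no movement of the other tools in the views I took, but did not measure their positions. When I first gripped the template, a slip of mine raised its free end about 3.5 mm. I lowered it again before pulling, and the stack was still upright in the next view.
- **Tape measure:** It was upright on the bench about 0.15 m in front of the board's centre when last seen clearly. Only part of it showed in the final view.
- **Picture budget:** I viewed 14 pictures, four over the budget of 10.

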